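# Invert the rinsed cup on the dryer peg and hold its sprung air shutter half open

### The job

Take the rinsed blue water cup from the drainer, turn it over and set it down, without dropping it, mouth down on the free peg of the warm-air dryer, so that its rim stands on the peg's white flange, and let go of it. Then draw the dryer's spring-closed air shutter half open by its black tab, never to anywhere near fully open because the full blast lifts cups off their pegs, and finish while still holding it steadily half open against its spring. Leave the other cups and everything else on the desk where they stand.

Things in the scene. Friction and masses are not known exactly. Their poses are not given: they have to be found in the camera images.
- cup_mid (a point): Centre (on axis, half-way up) of the loose blue straight round cup: outer diameter 50 mm, height 70, wall 4, bottom 5, 0.13 kg. Its z axis runs from the closed bottom to the mouth. It starts lying in the drainer, mouth 28 degrees below level and pointing roughly to the left and away from the robot, on two wires 30 mm apart whose 10 mm upturned ends stop the rim; it lifts out upwards and its sides are free.
- drainer: Steel drip tray 170 x 120 x 14 mm, fixed, with the sloping wire cradle for the cup; origin at the centre of its underside; its x axis points the way the cup's mouth faces. The cup's centre is 66 mm above the desk.
- peg_seat (a point): On the axis of the free peg at the top of its white flange (76 mm across), on which the inverted cup's rim is to stand; z up. A steel tube 16 mm across (23 mm collar for the first 6 mm) rises 55 mm above this point, to go inside the cup. The deck is 6 mm below. Cup in place: its centre 35 mm above this point. Free peg: any of three in a row 110 mm apart; the others carry inverted cups.
- shutter_tab (a point): Centre of the black upright tab of the air shutter: 10 mm thick along its x axis, 40 wide along y, its top 16 mm above this point, 26 mm clear above the crossbar; deck 24 mm below this point. Moves with the shutter. Its x axis points away from the robot, roughly world x; the shutter opens along MINUS x, towards the robot. Over 45 mm free before and behind the tab.
- shutter (a joint): Travel of the air shutter (yellow plate over a black grille) in m: 0 shut, as its spring keeps it, 0.025 half open (half the grille shows), 0.050 fully open. The spring pushes it shut with 4 N at 0, 10 N at half, 16 N fully open. Deck marks at both ends of the aluminium crossbar (12 x 136 x 8 mm, under the tab): bar at white when shut, green at half, red fully open.
- dryer: Warm-air dryer, fixed: white cabinet 240 (x) by 480 (y) by 95 mm high with steel deck; origin on the underside, 25 mm in -y from the cabinet's middle; x away from the robot, y along the pegs towards the shutter, whose centre line is at y = 190 mm. Spring tubes 18 mm high lie on the deck 60 mm either side of that line. A motor sticks out 68 mm at the +y end.
- cup_b: Bystander: white cup, 50 mm wide and 70 high, inverted on another peg; origin at the middle of its closed bottom, which is now on top.
- cup_c: Bystander: brown cup, 50 mm wide and 70 high, inverted on another peg; origin as for the white one.
- inkstone: Bystander: black ink stone 100 x 150 x 26 mm, beyond the drainer; origin at the centre of its underside.
- paperweight: Bystander: brass bar 24 x 170 x 12 mm with a small knob, on a paper sheet near the robot; origin at the centre of its underside.
- seal: Bystander: reddish stone seal 26 x 26 x 63 mm, near the robot on the left; origin at the centre of its underside.
- paste_dish: Bystander: small round lidded dish 66 mm wide, 27 high, near the robot on the left; origin at the centre of its underside.
There are look-alikes about, which are no part of the job. Leave any purple look-alike of the part that bears cup_mid alone.

How it is judged:
On the way, in this order (a step that is already met when the one before it is completed fails the run):
1. the blue cup stands inverted on the free peg, let go, with the shutter still shut (horizontal distance between cup_mid and peg_seat below 0.016 m and z of cup_mid in the frame of peg_seat between 0.031 and 0.039 m and angle between cup_mid's own z axis and vertical above 3.02 rad and contact force between the fingers and cup below 0.1 N and linear speed of cup below 0.03 m/s and value of joint shutter below 0.005 m), for 0.2 s.
2. the shutter is held half open (value of joint shutter between 0.02 and 0.03 m and contact force between the fingers and shutter above 4 N), for 0.5 s.
At the end, for the whole second after the job is handed in: Blue cup mouth down, within 7 degrees of upright, on the free peg (axis within 16 mm, rim on the flange to 4 mm), untouched, at rest; the fingers hold the shutter's grip with over 4 N, still, at 20 to 30 mm of its 50 mm travel; all other cups and things within 20 mm of their starts (all of step 2 and horizontal distance between cup_mid and peg_seat below 0.016 m and z of cup_mid in the frame of peg_seat between 0.031 and 0.039 m and angle between cup_mid's own z axis and vertical above 3.02 rad and contact force between the fingers and cup below 0.1 N and linear speed of cup below 0.02 m/s and velocity of joint shutter between -0.01 and 0.01 m/s and distance of each of cup_b, cup_c, inkstone, paperweight, seal, paste_dish from where it was at the start of the episode below 0.02 m); the arm keeps its last pose, push and grip.
It fails at once if another cup or a thing on the desk is moved by more than 20 mm (distance of any of cup_b, cup_c, inkstone, paperweight, seal, paste_dish from where it was at the start of the episode above 0.02 m).
It fails at once if the shutter is opened nearly fully (over 42 mm) (value of joint shutter above 0.042 m).
It fails at once if the blue cup falls out of the gripper or is dropped (contact force between the fingers and cup below 0.05 N and linear speed of cup above 0.6 m/s).
It also fails if it takes over 69 s, if anything falls off the work surface, if the arm or the gripper's body presses on something with over 40 N, if the wrist force passes 120 N, or if a joint passes its speed limit or range.

### The arm

A 6-joint arm with a two-finger parallel gripper is mounted at the origin on the work surface. World frame = base frame: x ahead of the robot, y to its left, z up, the work surface at z = 0. Lengths are in m, angles in rad, forces in N, time in s.
With the tool pointing down it reaches from about 0.35 to 0.8 m from the base axis. Payload 7.3 kg.
Tool frame: the origin (TCP) lies midway between the tips of the shut fingers; the grasp point (between the pads) lies 19 mm behind it (tcp_to_grasp is the distance from the TCP to the grasp point, in m); z points along the fingers, y is the direction in which the jaws open and shut (so a half turn about z gives the same grasp; the last joint's range is limited). The gripper opens to 85 mm and grips with 20 to 120 N. Pads are 22 mm wide; open, the fingers measure 114 mm over their backs; the gripper's body (76 mm by 85 mm) begins 54 mm behind the grasp point. The pads swing forward as they close: fully open they stand 13 mm farther back than shut.
Start: joints at [1.196, 0.342, 1.524, -0, 1.275, -0.146], TCP at [0.119, 0.511, 0.206] pointing down, gripper open.
Joint ranges: [-2.53, 2.53], [-0.77, 2.02], [0.04, 2.7], [-1, 4.14], [0.28, 2.66], [-3.11, 3.11]. Speed limits (rad/s): [2.57, 2.57, 3.14, 3.14, 3.14, 3.14].

### API

Orientations are given as [roll, pitch, yaw] about the fixed x, y, z axes, in that order (R = Rz(yaw) Ry(pitch) Rx(roll)).
In Python, from bench import sense, snapshot, get_calibration, finish_job, boxes_of, tcp_to_grasp gives the robot as it stands. The module is installed in compiled form; this text tells all that it offers.
- The arm moves only by the tool play_rows, never from a script. Its argument "deltas" is a list of rows, each a list of 5 numbers: the opening, from 0 (shut) to 1 (fully open), then the shift along the tool's x, y, z in mm, then the turn about the tool's z in rad. A call has 1 to 12 rows; each row shifts and turns the commanded pose from where the row before left it, along the tool's axes as they then stand; what a row does not reach is not made up. A row lasts 1/12 s, in which the tool goes at most 41.7 mm and 7.16 degrees, less where a joint would pass 70% of its speed; a pose out of reach is approached as far as the arm can. A call is refused whole if a number of a shift passes 41.7 or a number of a turn 0.125, either way. A call with a gripper value outside its range is refused whole. The fingers move at their own pace and stop on an object; "newtons" is the grip in N (left out, the last holds). Time passes only in rows, so rows that do not move let the fingers close. It gives the time, the measured TCP pose, the force and the opening at its end, in the units of the state.
- sense(): the state, without advancing time (a new reading comes with each control period).
- snapshot(name): name is "side" or "top" or "wrist"; returns (picture, depth): 384x512x3 uint8, red, green, blue; 384x512 float32, m along the optical axis (not along the pixel's ray), 0 where there is no reading.
- get_calibration(name): a dict with "K" (3x3 intrinsics, pixels), "world_to_cam" (4x4, takes a point from world to camera coordinates). Camera axes: x right, y down, z forward; pixel columns grow to the right and rows downward; lengths in m; the calibration is good to about 2 mm. A picture is of the moment at which its call begins: read the wrist's pose just before it. get_calibration takes no time and is no camera call; for the wrist camera it gives the pose at the moment of the call.
- finish_job(): hands the job in, once; it reports no verdict.
Trained networks look in the newest picture that a camera, given by its name, has taken for a name from the list of things; names that differ only in an ending like _2 or _b are one class to them, and where a whole thing is asked for, a point or a joint stands for the part that bears it (a point fixed in the world has none). Each returns a list of dicts, best first, with "confidence" (0 to 1); they miss things now and then, are a little off and sometimes report something else, mostly with a low value. They report only what shows in the picture. A call takes as long as a camera call. They do not tell look-alikes from the thing itself.
- boxes_of(camera, label): "at" ([x, y, z] in m, in the coordinates of the camera as it stood for that picture, good to about 4 mm: the middle of the surface that is visible of it).
The state is a dict: "time": time; "qpos": joint angles; "qd": joint speeds; "effort": joint torques, N m; "position": TCP position; "tcp_rot": TCP orientation; "wrist_force": force on the tool from outside, world axes, zero at the start; "wrist_torque": the same for the moment, N m; "grip_width": finger opening in m.
Only numpy, scipy, OpenCV 4.12 (cv2) and the standard library are available. Lean on these libraries where they do the work, as an engineer would, in place of code of your own. Each camera call takes 0.05 s, during which the arm holds its last target.

## Working session

There is one attempt and no reset: what is moved stays moved. The work goes in short steps, Python scripts to look and compute and a tool call to move; the robot and the scene stay as the last step left them, time stands still between calls to the robot, and variables do not carry over. Pictures are saved under pics/ and viewed, and the job is handed in when it is done.

Besides the shell and the picture viewer there is one more tool, called after "Emit:" by a JSON object that holds its "method" and its "body". play_rows: Moves the arm, as the interface text tells. Its arguments: {"type":"object","properties":{"deltas":{"type":"array","items":{"type":"array","items":{"type":"number"}}},"newtons":{"type":"number"}},"required":["deltas"]}

```bash
mkdir -p pics
cat > h.py <<'E'
import numpy as np,cv2,json
from bench import sense,snapshot,get_calibration,finish_job,boxes_of,tcp_to_grasp
def snap(n,f):
    cal=get_calibration(n); p,d=snapshot(n)
    cv2.imwrite(f'pics/{f}.png',p[:,:,::-1]); np.savez(f'pics/{f}.npz',p=p,d=d,K=cal['K'],T=cal['world_to_cam'])
    return p,d,cal
def w(cal,pt):
    T=np.linalg.inv(cal['world_to_cam']); return (T@np.r_[pt,1])[:3]
def cloud(d,cal):
    K=np.array(cal['K']); v,u=np.mgrid[:d.shape[0],:d.shape[1]]
    P=np.stack([(u-K[0,2])/K[0,0]*d,(v-K[1,2])/K[1,1]*d,d],-1)
    T=np.linalg.inv(cal['world_to_cam']); return P@T[:3,:3].T+T[:3,3]
def px(cal,pw):
    c=np.array(cal['world_to_cam'])@np.r_[pw,1]; q=np.array(cal['K'])@c[:3]; return q[:2]/q[2]
E
python3 - <<'E'
from h import *
print(sense(),tcp_to_grasp)
for n in ['side','top','wrist']:
    p,d,cal=snap(n,n+'0')
    for l in ['cup_mid','drainer','shutter_tab','dryer','cup_b','inkstone']:
        for b in boxes_of(n,l)[:4]:
            q=w(cal,b['at']); print(n,l,round(b['confidence'],2),q.round(3),px(cal,q).round())
E
```

```text
{'time': 0.0, 'qpos': array([ 1.19595965e+00,  3.42706099e-01,  1.52505054e+00,  1.56165617e-05,
        1.27535023e+00, -1.46013217e-01]), 'qd': array([-1.24161025e-03, -2.26876938e-04, -4.52906388e-05, -3.59603249e-05,
        4.99820620e-04, -4.76399405e-04]), 'effort': array([-2.47929798e-03, -4.33670247e+01, -2.46009618e+01, -3.93305963e-04,
        7.89812679e-03,  6.57517603e-05]), 'position': array([0.11890434, 0.51090706, 0.2049229 ]), 'tcp_rot': array([-3.14009672e+00, -2.35084584e-04,  2.91276446e+00]), 'wrist_force': array([ 0.61669852, -0.18755796,  0.09832139]), 'wrist_torque': array([-0.02477392, -0.03341558,  0.0058004 ]), 'grip_width': 0.08533777490532389} 0.0187
side cup_mid 0.77 [ 0.636 -0.486  0.031] [245. 141.]
side cup_mid 0.6 [ 0.497 -0.465  0.032] [277. 149.]
side cup_mid 0.53 [ 0.514 -0.288  0.077] [261. 162.]
side cup_mid 0.53 [ 0.329 -0.373  0.034] [315. 167.]
side drainer 0.85 [ 0.492 -0.313  0.001] [268. 177.]
side drainer 0.32 [0.281 0.332 0.023] [285. 332.]
side dryer 0.61 [0.531 0.226 0.092] [202. 259.]
side dryer 0.52 [0.562 0.276 0.101] [183. 268.]
side cup_b 0.83 [ 0.524 -0.068  0.149] [238. 179.]
side cup_b 0.83 [0.541 0.148 0.149] [208. 223.]
side inkstone 0.95 [ 0.724 -0.302  0.015] [208. 166.]
side inkstone 0.28 [ 0.338 -0.151  0.01 ] [301. 208.]
top cup_mid 0.64 [ 0.497 -0.472  0.047] [351. 190.]
top cup_mid 0.62 [ 0.64  -0.493  0.048] [355. 155.]
top cup_mid 0.46 [ 0.33  -0.388  0.042] [331. 233.]
top cup_mid 0.19 [0.56  0.263 0.105] [162. 173.]
top drainer 0.92 [ 0.514 -0.293  0.007] [305. 188.]
top shutter_tab 0.64 [0.56  0.263 0.102] [163. 173.]
top dryer 0.8 [0.541 0.123 0.097] [200. 178.]
top cup_b 0.76 [0.542 0.129 0.179] [195. 174.]
top cup_b 0.58 [ 0.525 -0.083  0.173] [254. 179.]
top inkstone 0.57 [ 0.715 -0.309  0.02 ] [308. 139.]
top inkstone 0.4 [ 0.516 -0.295  0.009] [305. 187.]
```

View pics/side0.png

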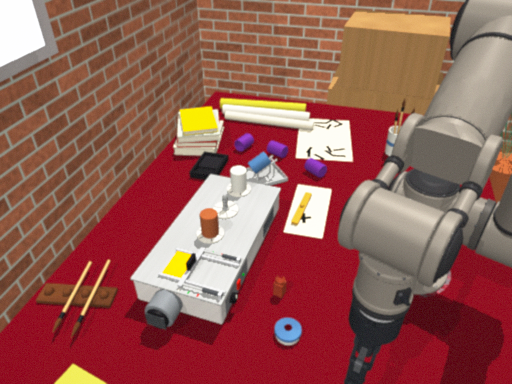

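View pics/top0.png

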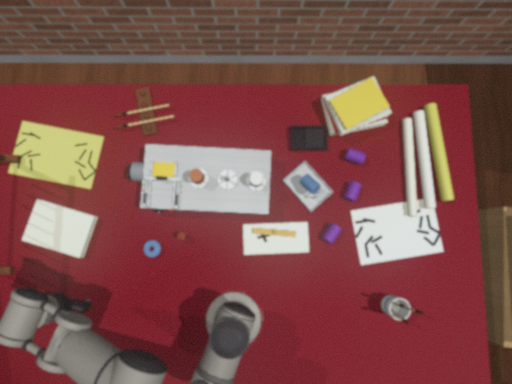

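Run:
```python
import cv2
a=cv2.imread('pics/side0.png')[120:230,220:340]; a=cv2.resize(a,None,fx=6,fy=5,interpolation=cv2.INTER_CUBIC); cv2.imwrite('pics/side0c.png',a[:600,:800])
a=cv2.imread('pics/top0.png')[135:250,230:390]; a=cv2.resize(a,None,fx=5,fy=5,interpolation=cv2.INTER_CUBIC); cv2.imwrite('pics/top0c.png',a)
```

```text
(no output)
```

View pics/side0c.png

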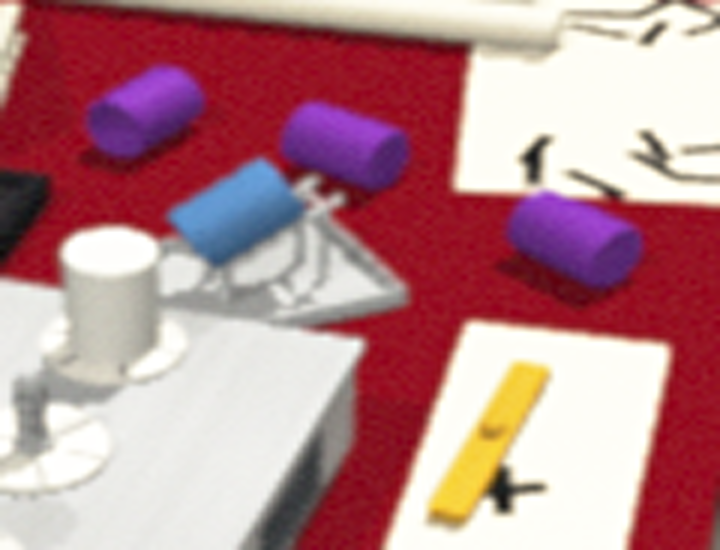

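View pics/top0c.png

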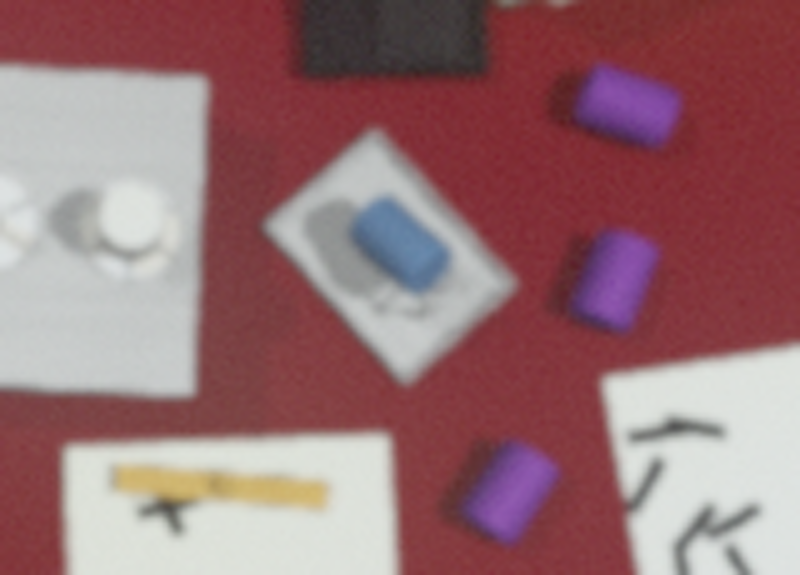

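Run:
```python
from h import *
s=sense();c=get_calibration('wrist');from scipy.spatial.transform import Rotation as R
Rt=R.from_euler('xyz',s['tcp_rot']).as_matrix()
T=np.linalg.inv(c['world_to_cam']);print((Rt.T@(T[:3,3]-s['position'])).round(3));print((Rt.T@T[:3,:3]).round(3));print(c['K'])
for n in['top','side']: print(np.linalg.inv(get_calibration(n)['world_to_cam'])[:3,3])
```

```text
[ 0.078  0.001 -0.168]
[[-0.001 -0.952 -0.306]
 [ 1.    -0.001 -0.   ]
 [-0.    -0.306  0.952]]
[[297.85241464   0.         261.18316715]
 [  0.         297.85241464 191.35033454]
 [  0.           0.           1.        ]]
[ 0.30627825 -0.06993004  1.58974066]
[0.17706153 0.93294945 0.89524874]
```

View pics/wrist0.png

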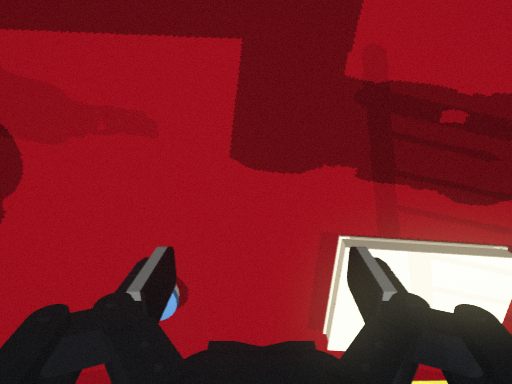

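Emit:
{"method": "play_rows", "body": {"deltas": [[1,-35,-18.6,-10,0],[1,-35,-18.6,-10,0],[1,-35,-18.6,-10,0],[1,-35,-18.6,-10,0],[1,-35,-18.6,-10,0],[1,-35,-18.6,-10,0],[1,-35,-18.6,-10,0],[1,-35,-18.6,-10,0],[1,-35,-18.6,-10,0],[1,-35,-18.6,-10,0]]}}

```text
time: 1.88
position: [0.4189, 0.2492, 0.3064]
tcp_rot: [3.141, 0.0, 2.913]
wrist_force: [1.0, 1.2, -0.8]
grip_width: 0.0851
```

Run:
```python
from h import *
p,d,cal=snap('wrist','wrist1')
for l in ['shutter_tab','shutter','dryer','cup_b']:
    for b in boxes_of('wrist',l)[:4]:
        q=w(cal,b['at']); print(l,round(b['confidence'],2),q.round(3),px(cal,q).round())
```

```text
shutter_tab 0.62 [0.556 0.264 0.099] [293. 250.]
shutter 0.64 [0.555 0.262 0.1  ] [292. 250.]
shutter 0.64 [0.28  0.32  0.027] [288.  38.]
dryer 0.67 [0.5   0.183 0.098] [228. 226.]
cup_b 0.83 [0.532 0.137 0.169] [191. 284.]
cup_b 0.64 [ 0.518 -0.077  0.147] [ 34. 296.]
```

View pics/wrist1.png

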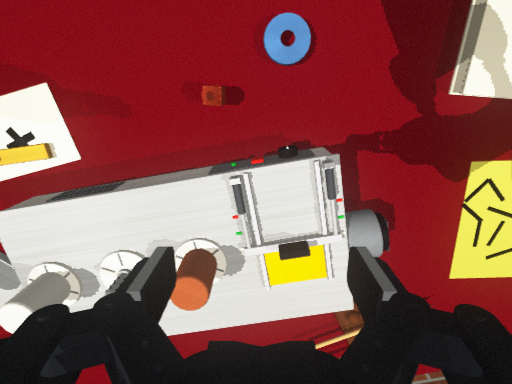

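Emit:
{"method": "play_rows", "body": {"deltas": [[1,-15.8,-39,0,0],[1,-14,-38,0,0],[1,-14,-38,0,0],[1,-14,-38,0,0],[1,-14,-38,0,0],[1,-14,-38,0,0],[1,-14,-38,0,0],[1,-14,-38,0,0],[1,-14,-38,0,0],[1,-14,-38,0,0],[1,-14,-38,0,0],[1,-14,-38,0,0]]}}

```text
time: 3.13
position: [0.4796, -0.2323, 0.3054]
tcp_rot: [3.141, -0.0, 2.915]
wrist_force: [1.6, -0.2, -0.0]
grip_width: 0.0856
```

Emit:
{"method": "play_rows", "body": {"deltas": [[1,-14,-38,0,0],[1,0,-10,0,0.12],[1,0,0,0,0.12],[1,0,0,0,0.12],[1,0,0,0,0.12],[1,0,0,0,0.12],[1,0,0,0,0.12],[1,0,0,0,0.12],[1,0,0,0,0.12],[1,0,0,0,0.12],[1,0,0,0,0.12],[1,0,0,0,0.12]]}}

```text
time: 4.13
position: [0.4828, -0.28, 0.3052]
tcp_rot: [-3.141, -0.001, 1.59]
wrist_force: [0.1, 0.7, -0.3]
grip_width: 0.0853
```

Emit:
{"method": "play_rows", "body": {"deltas": [[1,0,0,0,0.12],[1,0,0,0,0.12],[1,0,0,0,0.12],[1,0,0,0,0.12],[1,0,0,0,0.12],[1,0,0,0,0.12],[1,0,0,0,0]]}}

```text
time: 4.72
position: [0.4827, -0.2802, 0.3052]
tcp_rot: [-3.141, -0.0, 0.871]
wrist_force: [-0.7, 1.3, -0.1]
grip_width: 0.0854
```

Run:
```python
from h import *
s=sense();print(s['time'],s['position'],s['tcp_rot'],s['qpos'].round(2))
p,d,cal=snap('wrist','wrist2')
for l in ['cup_mid','drainer','inkstone']:
    for b in boxes_of('wrist',l)[:4]:
        q=w(cal,b['at']); print(l,round(b['confidence'],2),q.round(3),px(cal,q).round())
```

```text
4.7167 [ 0.48273804 -0.28019845  0.30524836] [-3.14059431e+00 -3.86517894e-04  8.71349598e-01] [-0.66  0.35  1.24  0.    1.55  0.04]
cup_mid 0.86 [ 0.507 -0.469  0.045] [350. 234.]
cup_mid 0.81 [ 0.64  -0.481  0.043] [427. 187.]
cup_mid 0.64 [ 0.528 -0.298  0.083] [297. 146.]
cup_mid 0.64 [ 0.334 -0.383  0.045] [232. 259.]
drainer 0.96 [ 0.534 -0.29   0.005] [291. 132.]
drainer 0.67 [ 0.725 -0.308  0.019] [407.  54.]
inkstone 0.77 [ 0.727 -0.309  0.014] [407.  53.]
```

View pics/wrist2.png

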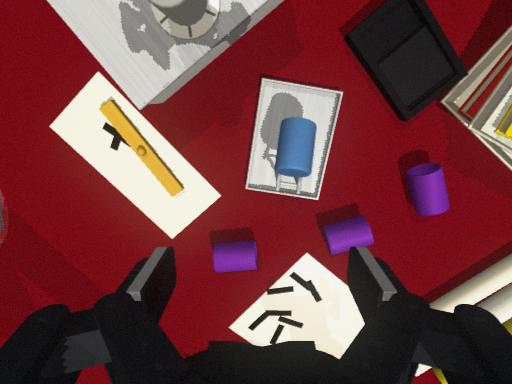

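```bash
cat > fitcup.py <<'E'
from h import *
from scipy.optimize import least_squares
def fit(f,zmin=0.03,box=None,pitch=-28):
    z=np.load(f'pics/{f}.npz'); cal=dict(K=z['K'],world_to_cam=z['T']); P=cloud(z['d'],cal); p=z['p'].astype(int)
    m=(p[...,2]>p[...,0]+40)&(p[...,1]>p[...,0]+10)&(z['d']>0)&(P[...,2]>zmin)
    if box is not None: m&=(np.abs(P[...,0]-box[0])<.1)&(np.abs(P[...,1]-box[1])<.1)
    Q=P[m]; c0=np.median(Q,0)-[0,0,.02]
    def axis(t,el): return np.array([np.cos(el)*np.cos(t),np.cos(el)*np.sin(t),np.sin(el)])
    def res(x):
        a=axis(x[3],x[4]); D=Q-x[:3]; s=D@a; r=np.linalg.norm(D-np.outer(s,a),axis=1)
        # signed distance to capped cylinder
        dr=r-.025; ds=np.abs(s)-.035
        sd=np.where((dr>0)&(ds>0),np.hypot(dr,ds),np.maximum(dr,ds)); return np.r_[sd/.002,(x[4]-np.radians(pitch))/np.radians(3)]
    best=min((least_squares(res,np.r_[c0,t,np.radians(pitch)],loss='soft_l1') for t in(.6,.9,1.2)),key=lambda r:r.cost)
    x=best.x; return len(Q),x[:3],np.degrees(x[3:]),np.sqrt(np.mean(best.fun[:-1]**2))*.002
if __name__=='__main__':
    import sys
    for f in sys.argv[1:]: print(f,fit(f,box=(.52,-.29)))
E
python3 fitcup.py wrist2 top0 side0
python3 - <<'E'
from h import *
z=np.load('pics/wrist2.npz'); cal=dict(K=z['K'],world_to_cam=z['T']); P=cloud(z['d'],cal)
# tray: points z 0.008-0.02 around
m=(P[...,2]>.008)&(P[...,2]<.03)&(abs(P[...,0]-.53)<.12)&(abs(P[...,1]+.29)<.12)&(z['p'].min(-1)>90)
r=cv2.minAreaRect((P[m][:,:2]*1000).astype(np.float32));print(r)
a=cv2.resize(z['p'][70:205,235:350,::-1],None,fx=5,fy=4.4,interpolation=cv2.INTER_CUBIC);cv2.imwrite('pics/w2c.png',a)
E
```

```text
wrist2 (1960, array([ 0.52490891, -0.30233126,  0.06509453]), array([ 40.69761709, -26.96254927]), np.float64(0.0006219573925539587))
top0 (183, array([ 0.52112114, -0.30153411,  0.06738373]), array([ 40.85728689, -27.15114017]), np.float64(0.002765444439593487))
side0 (243, array([ 0.52217114, -0.30251087,  0.06470763]), array([ 39.79345998, -25.89250273]), np.float64(0.002749033725323251))
((525.0165405273438, -302.501953125), (170.41635131835938, 120.35427856445312), 40.74855041503906)
```

View pics/w2c.png

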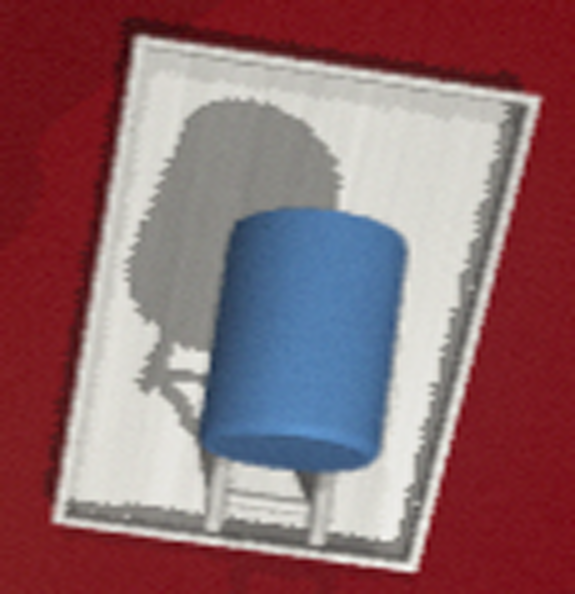

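Emit:
{"method": "play_rows", "body": {"deltas": [[1,0,0,0,0.08],[1,0,0,0,0.081],[1,7,22,20,0],[1,7,22,20,0],[1,0,0,35,0],[1,0,0,35,0],[1,0,0,30,0],[1,0,0,0,0]]}}

```text
time: 5.58
position: [0.5185, -0.3039, 0.1588]
tcp_rot: [-3.129, 0.002, 0.714]
wrist_force: [-0.8, 0.5, -0.9]
grip_width: 0.0855
```

Run:
```python
from h import *
s=sense();print(s['time'],s['position'],s['tcp_rot'],s['wrist_force'])
p,d,cal=snap('wrist','wrist3')
from fitcup import fit
print(fit('wrist3',box=(.52,-.29)))
```

```text
5.5833 [ 0.51854295 -0.30388497  0.15881794] [-3.12921363e+00  2.31834856e-03  7.13984272e-01] [-0.82051914  0.46793407 -0.88997142]
(4423, array([ 0.52504721, -0.30211505,  0.06507372]), array([ 40.76926213, -26.96101089]), np.float64(0.0005591802071111346))
```

View pics/wrist3.png

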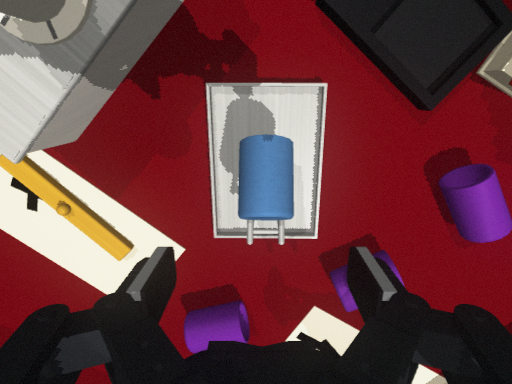

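Emit:
{"method": "play_rows", "body": {"deltas": [[1,0,0,0,0],[1,0,0,0,0],[1,0,0,0,0]]}}

```text
time: 5.88
position: [0.5226, -0.3072, 0.1682]
tcp_rot: [3.137, -0.001, 0.712]
wrist_force: [-0.0, -0.3, 0.5]
grip_width: 0.0854
```

Run:
```python
from h import *
s=sense();print(s['time'],s['position'],s['tcp_rot'],s['wrist_force'])
```

```text
5.8833 [ 0.52259423 -0.30722699  0.1682271 ] [ 3.13714140e+00 -9.96103851e-04  7.12342992e-01] [-0.02434076 -0.27912561  0.45989324]
```

Emit:
{"method": "play_rows", "body": {"deltas": [[1,0,0,20,0],[1,0,0,20,0],[1,0,0,20,0],[1,0,0,20,0],[1,0,0,15,0],[1,0,0,10,0],[1,0,0,5,0],[1,0,0,0,0],[1,0,0,0,0],[1,0,0,0,0],[1,0,0,0,0]]}}

```text
time: 6.8
position: [0.5221, -0.3069, 0.0568]
tcp_rot: [3.14, -0.001, 0.712]
wrist_force: [-0.2, -0.1, -0.5]
grip_width: 0.0854
```

Run:
```python
from h import *
s=sense();print(s['time'],s['position'],s['tcp_rot'],s['wrist_force'])
p,d,cal=snap('wrist','wrist4')
```

```text
6.8 [ 0.5221144  -0.30690533  0.05676544] [ 3.13955880e+00 -5.08005570e-04  7.11845417e-01] [-0.24000288 -0.12073481 -0.52521734]
```

View pics/wrist4.png

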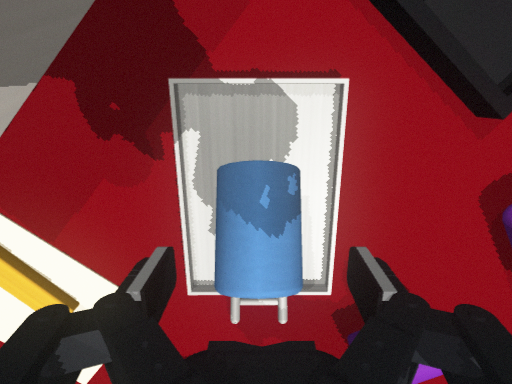

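Emit:
{"method": "play_rows", "body": {"deltas": [[1,0,-1.5,6,0],[1,0,0,5,0],[1,0,0,0,0],[1,0,0,0,0],[0.5,0,0,0,0],[0.3,0,0,0,0],[0.2,0,0,0,0],[0.2,0,0,0,0],[0.2,0,0,0,0],[0.2,0,0,0,0]], "newtons": 25}}

```text
time: 7.68
position: [0.5208, -0.3057, 0.0451]
tcp_rot: [3.14, -0.0, 0.712]
wrist_force: [-0.8, -0.2, 3.2]
grip_width: 0.0471
```

Run:
```python
from h import *
s=sense();print(s['time'],s['position'],s['tcp_rot'],s['wrist_force'],s['wrist_torque'],s['grip_width'])
p,d,cal=snap('wrist','wrist5')
from fitcup import fit
print(fit('wrist5',box=(.52,-.29)))
```

```text
7.6833 [ 0.5208067  -0.30569726  0.04507979] [ 3.14044123e+00 -1.59090074e-04  7.11805057e-01] [-0.80948326 -0.2464755   3.24529557] [-0.15899886  0.09970423  0.06452509] 0.04712790712861461
(12999, array([ 0.52573168, -0.30143006,  0.06459303]), array([ 40.84064357, -26.99572373]), np.float64(0.0005500222225901389))
```

View pics/wrist5.png

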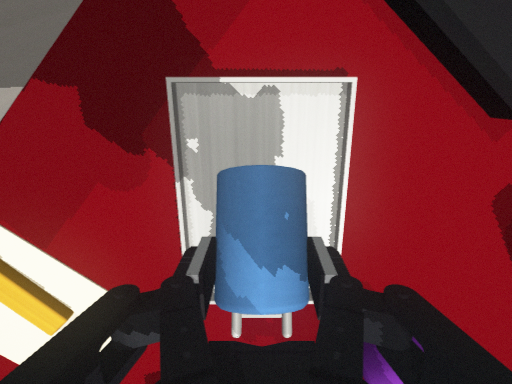

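Emit:
{"method": "play_rows", "body": {"deltas": [[0.2,3.4,0,-2.1,0],[0.2,3.4,0,-1.8,0],[0.2,3.7,0,-1.5,0],[0.2,3.8,0,-1.1,0],[0.2,4.2,0,-0.8,0],[0.2,4.2,0,-0.4,0],[0.2,0,0,0,0],[0.2,0,0,0,0],[0.2,0,0,0,0]], "newtons": 25}}

```text
time: 8.48
position: [0.538, -0.291, 0.0536]
tcp_rot: [3.14, 0.0, 0.712]
wrist_force: [-3.0, -2.3, 8.5]
grip_width: 0.0455
```

Run:
```python
from h import *
s=sense();print(s['time'],s['position'],s['tcp_rot'],s['wrist_force'],s['wrist_torque'],s['grip_width'])
p,d,cal=snap('wrist','wrist6')
snap('side','side6')
from fitcup import fit
for pt in(-28,-58): print(fit('wrist6',box=(.52,-.29),pitch=pt))
a=cv2.imread('pics/side6.png')[120:230,220:340]; a=cv2.resize(a,None,fx=6,fy=5,interpolation=cv2.INTER_CUBIC); cv2.imwrite('pics/side6c.png',a)
```

```text
8.4833 [ 0.53795437 -0.29103756  0.05360712] [3.13997286e+00 4.69708472e-04 7.12117706e-01] [-3.00811184 -2.30713204  8.54090656] [-3.57376619e-01  6.51051046e-01  5.02010314e-04] 0.045524659893600355
(12071, array([ 0.53499175, -0.2935872 ,  0.07003834]), array([ 40.72969468, -50.59853561]), np.float64(0.0004911279921446459))
(12071, array([ 0.53499147, -0.29358742,  0.07003846]), array([ 40.72978666, -50.60140484]), np.float64(0.000491129345317201))
```

View pics/wrist6.png

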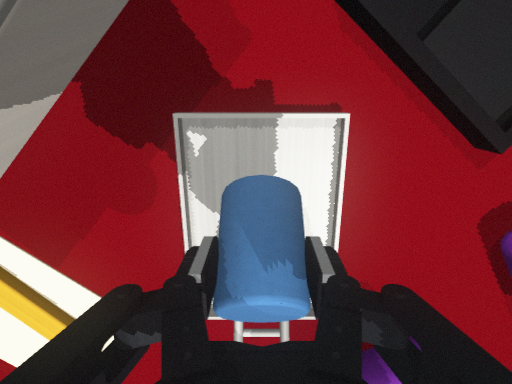

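View pics/side6c.png

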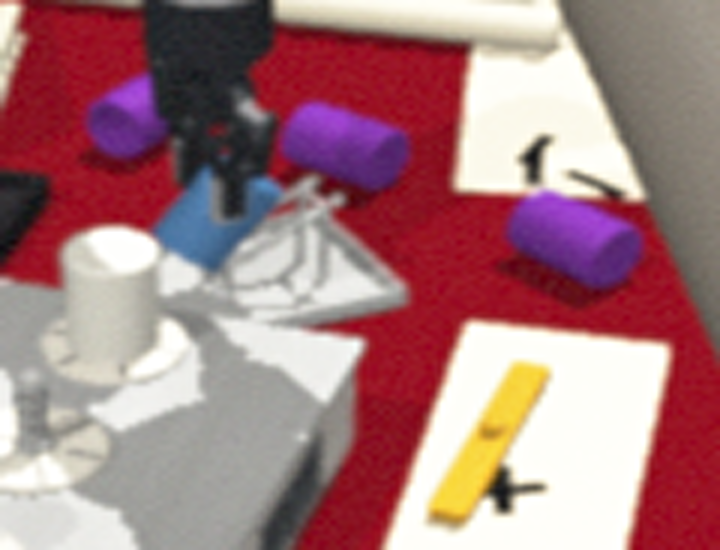

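Emit:
{"method": "play_rows", "body": {"deltas": [[0.2,3.3,0,-0.6,0],[0.2,3.3,0,0,0],[0.2,3.4,0,0.1,0],[0.2,3.3,0,0.4,0],[0.2,3.3,0,0.7,0],[0.2,3.4,0,0.9,0],[0.2,0,0,0,0],[0.2,0,0,0,0],[0.2,0,0,0,0]], "newtons": 25}}

```text
time: 9.33
position: [0.5543, -0.2775, 0.0528]
tcp_rot: [3.138, -0.002, 0.712]
wrist_force: [-0.9, 0.6, 10.4]
grip_width: 0.0434
```

Run:
```python
from h import *
s=sense();print(s['time'],s['position'],s['tcp_rot'],s['wrist_force'],s['wrist_torque'],s['grip_width'])
p,d,cal=snap('wrist','wrist7')
from fitcup import fit
for pt in(-60,-80): print(fit('wrist7',box=(.52,-.29),pitch=pt))
```

```text
9.3333 [ 0.55434735 -0.27750486  0.05279036] [ 3.13836563e+00 -1.57973923e-03  7.12109978e-01] [-0.86623575  0.58189902 10.43023392] [ 0.07918329  0.21589544 -0.00963437] 0.043403641673231144
(11864, array([ 0.54361433, -0.28651331,  0.07067498]), array([ 41.73691302, -68.36023935]), np.float64(0.0014062900651937867))
(11864, array([ 0.54361439, -0.28651363,  0.07067474]), array([ 41.74409627, -68.36477798]), np.float64(0.0014062880285040723))
```

View pics/wrist7.png

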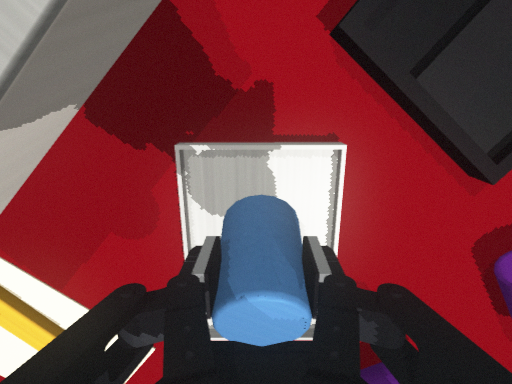

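Emit:
{"method": "play_rows", "body": {"deltas": [[0.2,0,0,-3,0],[0.2,0,0,-4,0],[0.2,0,0,-4,0],[0.2,0,0,-4,0],[0.2,0,0,0,0],[0.2,0,0,0,0]], "newtons": 25}}

```text
time: 9.88
position: [0.5529, -0.2773, 0.0658]
tcp_rot: [-3.141, -0.0, 0.712]
wrist_force: [0.4, 0.1, -0.4]
grip_width: 0.0433
```

Run:
```python
from h import *
s=sense();print(s['time'],s['position'],s['tcp_rot'],s['wrist_force'],s['wrist_torque'],s['grip_width'])
p,d,cal=snap('wrist','wrist8')
snap('side','side8')
from fitcup import fit
for pt in(-60,-80): print(fit('wrist8',box=(.52,-.29),pitch=pt))
a=cv2.imread('pics/side8.png')[120:230,220:340]; a=cv2.resize(a,None,fx=6,fy=5,interpolation=cv2.INTER_CUBIC); cv2.imwrite('pics/side8c.png',a)
```

```text
9.8833 [ 0.55287174 -0.27726185  0.06579656] [-3.14134105e+00 -2.38296248e-04  7.11787596e-01] [ 0.3560578   0.11742012 -0.35193698] [-0.00566312 -0.04080697 -0.01589396] 0.04331583370715136
(11857, array([ 0.54302985, -0.28560058,  0.0830658 ]), array([ 41.69932924, -64.18444733]), np.float64(0.0004438058319083485))
(11857, array([ 0.54302978, -0.28560042,  0.08306539]), array([ 41.69630083, -64.18933339]), np.float64(0.00044380562748628697))
```

View pics/wrist8.png

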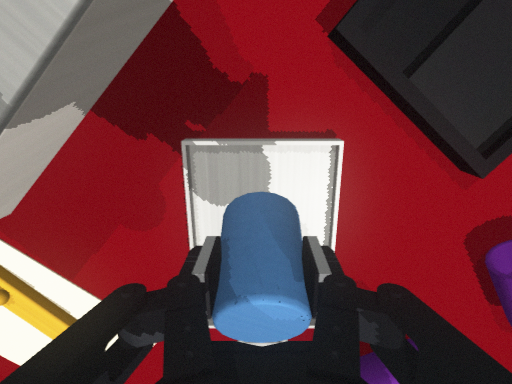

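View pics/side8c.png

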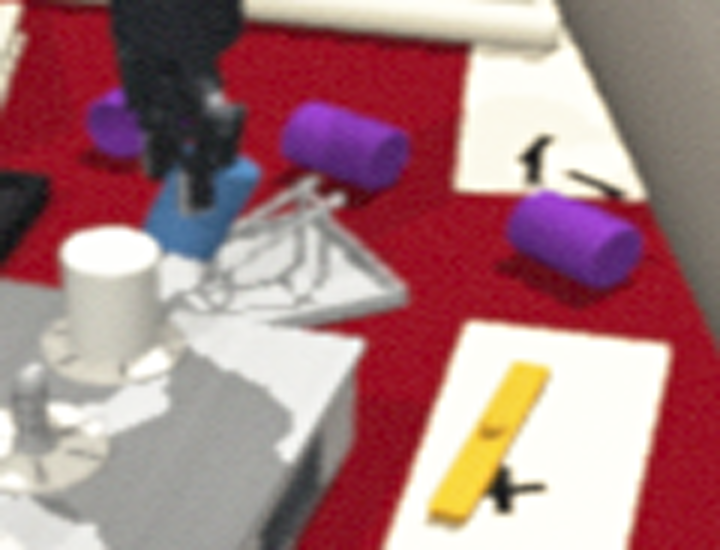

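Run:
```python
from h import *
H=np.full((120,140),np.nan) # x .2-.8 , y -.5..0.2 at 5mm
for f in['top0','wrist2']:
    z=np.load(f'pics/{f}.npz'); cal=dict(K=z['K'],world_to_cam=z['T']); P=cloud(z['d'],cal); 
    if f=='wrist2': P=P[:270]; D=z['d'][:270]
    else: D=z['d']
    m=(D>0)&(P[...,2]<.25)
    Q=P[m]; i=((Q[:,0]-.2)/.005).astype(int); j=((Q[:,1]+.5)/.005).astype(int)
    ok=(i>=0)&(i<120)&(j>=0)&(j<140)
    for a,b,h in zip(i[ok],j[ok],Q[ok,2]): H[a,b]=np.fmax(H[a,b],h)
V=np.nan_to_num(H,nan=-.0)
img=cv2.applyColorMap(np.clip(V*1000*2,0,255).astype(np.uint8),cv2.COLORMAP_JET)[::-1,::-1]
img=cv2.resize(img,None,fx=5,fy=5,interpolation=cv2.INTER_NEAREST)
for x in np.arange(.2,.81,.1): cv2.putText(img,f'x{x:.1f}',(0,int((.8-x)/.005*5)),0,.4,(255,255,255))
for y in np.arange(-.5,.2,.1): cv2.putText(img,f'{y:.1f}',(int((.2-y)/.005*5)-20,595),0,.4,(255,255,255)); cv2.line(img,(int((.2-y)/.005*5),0),(int((.2-y)/.005*5),600),(90,90,90),1)
for x in np.arange(.2,.81,.1): cv2.line(img,(0,int((.8-x)/.005*5)),(700,int((.8-x)/.005*5)),(90,90,90),1)
cv2.imwrite('pics/hm.png',img)
# dryer deck rect from wrist1+top
z=np.load('pics/wrist1.npz'); cal=dict(K=z['K'],world_to_cam=z['T']); P=cloud(z['d'],cal)
m=(z['d']>0)&(P[...,2]>.088)&(P[...,2]<.1)
r=cv2.minAreaRect((P[m][:,:2]*1000).astype(np.float32));print(r,np.median(P[m][:,2]))
z=np.load('pics/top0.npz'); cal=dict(K=z['K'],world_to_cam=z['T']); P=cloud(z['d'],cal)
m=(z['d']>0)&(P[...,2]>.085)&(P[...,2]<.105)&(abs(P[...,1]-.1)<.3)&(abs(P[...,0]-.53)<.15)
r=cv2.minAreaRect((P[m][:,:2]*1000).astype(np.float32));print(r,np.median(P[m][:,2])); print(cv2.boxPoints(r))
```

```text
((545.0333862304688, 125.06631469726562), (536.0736083984375, 246.54139709472656), 86.70182800292969) 0.09447810095201317
((541.4603881835938, 129.79742431640625), (545.0079345703125, 246.9368438720703), 86.86579132080078) 0.096967868062656
[[ 403.2775  -135.54831]
 [ 649.845   -149.04959]
 [ 679.6433   395.14316]
 [ 433.0758   408.64444]]
```

View pics/hm.png

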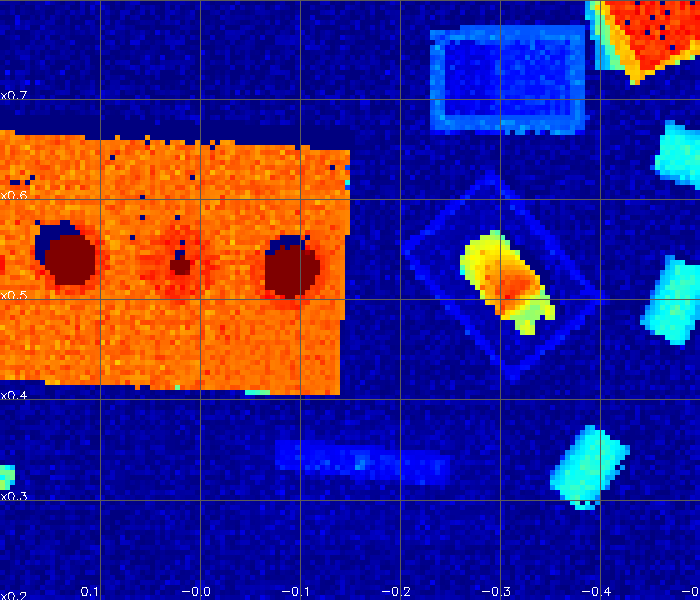

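Emit:
{"method": "play_rows", "body": {"deltas": [[0.2,0,0,-6,0],[0.2,0,0,-12,0],[0.2,0,0,-12,0],[0.2,0,0,-12,0],[0.2,-1,-3,-12,0],[0.2,-2,-6,-6,0],[0.2,-5,-10,0,0],[0.2,-5,-12,0,0],[0.2,-6,-13,0,0],[0.2,-6,-13,0,0],[0.2,-6,-13,0,0],[0.2,-6,-13,0,0]], "newtons": 25}}

```text
time: 10.98
position: [0.4693, -0.238, 0.1258]
tcp_rot: [-3.141, 0.0, 0.712]
wrist_force: [-0.3, 0.4, -1.2]
grip_width: 0.0431
```

Emit:
{"method": "play_rows", "body": {"deltas": [[0.2,-6,-13,0,0],[0.2,-6,-13,0,0],[0.2,-5,-12,0,0],[0.2,-4,-8,0,0],[0.2,-2,-4,0,0],[0.2,0,0,0,0],[0.2,0,0,0,0],[0.2,0,0,0,0]], "newtons": 25}}

```text
time: 11.65
position: [0.4211, -0.2163, 0.1259]
tcp_rot: [3.141, -0.0, 0.712]
wrist_force: [0.6, 0.8, -1.0]
grip_width: 0.0428
```

Run:
```python
from h import *
s=sense();print(s['time'],s['position'],s['tcp_rot'],s['wrist_force'],s['wrist_torque'],s['grip_width'])
p,d,cal=snap('wrist','wrist9')
from fitcup import fit
for pt in(-60,-80): print(fit('wrist9',box=s['position'],pitch=pt))
```

```text
11.65 [ 0.42111552 -0.21633343  0.12586834] [ 3.14091583e+00 -2.56784675e-04  7.11737268e-01] [ 0.59488072  0.83825628 -1.02299105] [ 0.01740237 -0.02106991 -0.00295157] 0.042790162233402734
(11341, array([ 0.41127825, -0.22463588,  0.14321591]), array([ 41.61801536, -64.19304722]), np.float64(0.00045116449473466637))
(11341, array([ 0.41127798, -0.22463612,  0.14321597]), array([ 41.61786138, -64.19601187]), np.float64(0.00045116551840398923))
```

View pics/wrist9.png

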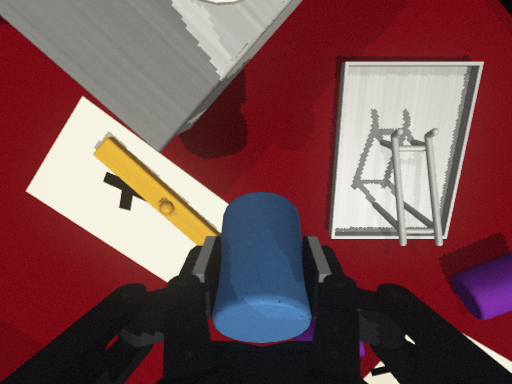

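Emit:
{"method": "play_rows", "body": {"deltas": [[0.2,0,0,8,0],[0.2,0,0,14,0],[0.2,0,0,14,0],[0.2,0,0,14,0],[0.2,0,0,14,0],[0.2,0,0,12,0],[0.2,0,0,10,0],[0.2,0,0,6,0],[0.2,0,0,3,0],[0.2,0,0,0,0],[0.2,0,0,0,0],[0.2,0,0,0,0]], "newtons": 25}}

```text
time: 12.7
position: [0.4209, -0.2162, 0.0312]
tcp_rot: [3.141, -0.0, 0.712]
wrist_force: [0.8, 0.7, -1.3]
grip_width: 0.0427
```

Emit:
{"method": "play_rows", "body": {"deltas": [[0.2,0.5,0,2,0],[0.2,1,0,2,0],[0.2,2,0,2,0],[0.2,2,0,2,0],[0.2,2,0,2,0],[0.2,0,0,0,0],[0.2,0,0,0,0]], "newtons": 25}}

```text
time: 13.28
position: [0.4276, -0.2109, 0.0221]
tcp_rot: [3.139, -0.002, 0.712]
wrist_force: [-0.5, 3.8, 14.3]
grip_width: 0.0431
```

Run:
```python
from h import *
s=sense();print(s['time'],s['position'],s['tcp_rot'],s['wrist_force'],s['wrist_torque'],s['grip_width'])
p,d,cal=snap('wrist','wrist10')
from fitcup import fit
for pt in(-60,-80): print(fit('wrist10',box=s['position'],pitch=pt,zmin=0.01))
```

```text
13.2833 [ 0.42760809 -0.21086745  0.02214198] [ 3.13926722e+00 -1.55601980e-03  7.11842115e-01] [-0.52561887  3.84922693 14.31211264] [ 0.60926502  0.14354865 -0.04460694] 0.04312264071127234
(11463, array([ 0.41657246, -0.21992781,  0.04035846]), array([ 42.85105079, -68.49563529]), np.float64(0.0008992734760333214))
(11463, array([ 0.4165726 , -0.2199277 ,  0.04035779]), array([ 42.85291537, -68.50304533]), np.float64(0.0008992722703087677))
```

View pics/wrist10.png

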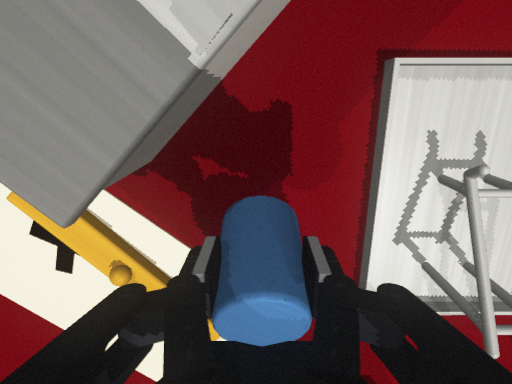

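Emit:
{"method": "play_rows", "body": {"deltas": [[0.7,0,0,0,0],[0.8,0,0,0,0],[0.8,0,0,0,0],[0.8,0,0,0,0],[0.8,0,0,0,0],[0.8,0,0,0,0]]}}

```text
time: 13.83
position: [0.4261, -0.211, 0.0206]
tcp_rot: [-3.141, 0.0, 0.712]
wrist_force: [0.6, -0.0, 0.4]
grip_width: 0.0687
```

Run:
```python
from h import *
s=sense();print(s['time'],s['position'],s['tcp_rot'],s['wrist_force'],s['grip_width'])
p,d,cal=snap('wrist','wrist11')
from fitcup import fit
for pt in(-70,-89): print(fit('wrist11',box=s['position'],pitch=pt,zmin=0.01))
```

```text
13.8333 [ 0.42614051 -0.21101261  0.02060096] [-3.14121731e+00  2.28035717e-05  7.11691605e-01] [ 0.58836098 -0.01123228  0.37152041] 0.06867390120379599
(9713, array([ 0.42700623, -0.20785122,  0.03611288]), array([ 93.57315123, -93.73220048]), np.float64(0.0005269413696937188))
(9713, array([ 0.42700629, -0.20785141,  0.0361129 ]), array([ 93.57430295, -93.73279072]), np.float64(0.000526941219340049))
```

View pics/wrist11.png

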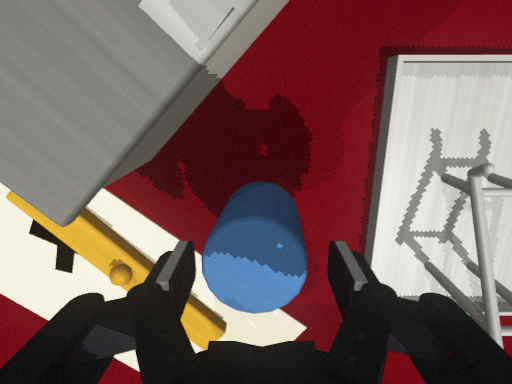

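Emit:
{"method": "play_rows", "body": {"deltas": [[0.8,2.7,-1.8,0,0],[0.8,0,0,0,0],[0.8,0,0,0,0],[0.4,0,0,0,0],[0.2,0,0,0,0],[0.2,0,0,0,0],[0.2,0,0,0,0],[0.2,0,0,0,0],[0.2,0,0,0,0]], "newtons": 30}}

```text
time: 14.63
position: [0.4272, -0.208, 0.0211]
tcp_rot: [3.141, -0.0, 0.712]
wrist_force: [-0.7, 0.9, 6.2]
grip_width: 0.0494
```

Run:
```python
from h import *
s=sense();print(s['time'],s['position'],s['tcp_rot'],s['wrist_force'],s['grip_width'])
p,d,cal=snap('wrist','wrist12')
from fitcup import fit
print(fit('wrist12',box=s['position'],pitch=-89,zmin=0.01))
# peg from wrist1 / top0
for f,uv in(('wrist1',(122,270)),('top0',(228,179))):
    z=np.load(f'pics/{f}.npz'); cal=dict(K=z['K'],world_to_cam=z['T']); P=cloud(z['d'],cal)
    C=P[uv[1],uv[0]]; 
    m=(z['d']>0)&(np.hypot(P[...,0]-.535,P[...,1]-.02)<.07)
    tube=m&(P[...,2]>.115)&(P[...,2]<.2); fl=m&(P[...,2]>.0985)&(P[...,2]<.106)
    print(f,C,tube.sum(),P[tube].mean(0) if tube.any() else 0, np.percentile(P[tube][:,2],[5,95]),fl.sum(),cv2.minEnclosingCircle((P[fl][:,:2]*1000).astype(np.float32)),np.median(P[fl][:,2]))
z=np.load('pics/wrist1.npz');a=cv2.resize(z['p'][235:335,60:230,::-1],None,fx=4.5,fy=4.5,interpolation=cv2.INTER_CUBIC);cv2.imwrite('pics/w1c.png',a)
```

```text
14.6333 [ 0.42722339 -0.20795262  0.02110704] [ 3.14125670e+00 -2.27806575e-04  7.11793785e-01] [-0.66709976  0.88348613  6.21340993] 0.0493968236571865
(9564, array([ 0.42594151, -0.20903389,  0.03462007]), array([ 65.02143556, -89.92863941]), np.float64(0.0005053805291423413))
wrist1 [0.52764749 0.02173595 0.10598869] 157 [0.53302735 0.0231481  0.1348871 ] [0.11840966 0.14977816] 833 ((536.01513671875, 19.687999725341797), 37.535194396972656) 0.10048158952884423
top0 [0.53282588 0.01279316 0.12746795] 22 [0.53284007 0.01869299 0.14494829] [0.12553349 0.16066943] 432 ((534.9338989257812, 19.21358299255371), 69.53749084472656) 0.10097112616967896
```

View pics/w1c.png

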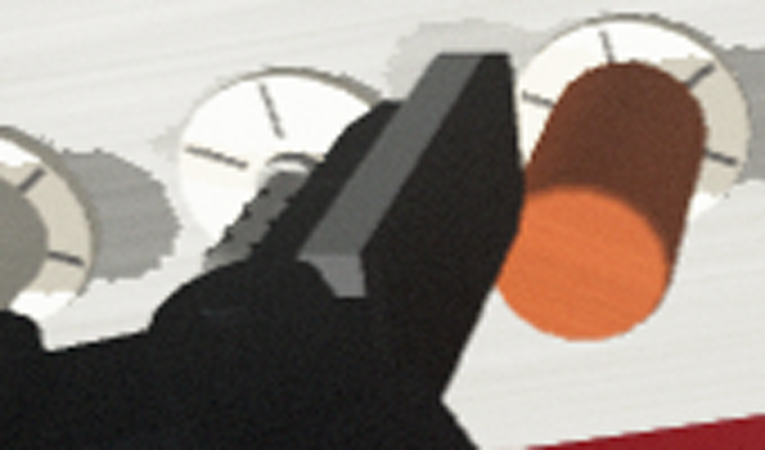

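Emit:
{"method": "play_rows", "body": {"deltas": [[0.2,0,0,-8,0],[0.2,0,0,-16,0],[0.2,0,0,-24,0],[0.2,0,0,-26,0],[0.2,0,0,-26,0],[0.2,0,0,-26,0],[0.2,0,0,-26,0],[0.2,0,0,-20,0],[0.2,0,0,-14,0],[0.2,0,0,-8,0],[0.2,5,-3,0,0],[0.2,10,-7,0,0]], "newtons": 30}}

```text
time: 15.68
position: [0.4317, -0.1906, 0.2143]
tcp_rot: [-3.141, 0.0, 0.71]
wrist_force: [-0.4, -0.5, -0.4]
grip_width: 0.0497
```

Emit:
{"method": "play_rows", "body": {"deltas": [[0.2,16,-12,0,0],[0.2,18,-14,0,0],[0.2,18,-14,0,0],[0.2,18,-14,0,0],[0.2,17,-13,0,0],[0.2,12,-9,0,0],[0.2,7,-5,0,0],[0.2,0,0,0,0],[0.2,0,0,0,0],[0.2,0,0,0,0],[0.2,0,0,0,0]], "newtons": 30}}

```text
time: 16.6
position: [0.4591, -0.0607, 0.2145]
tcp_rot: [-3.141, 0.0, 0.711]
wrist_force: [0.8, -0.1, -0.7]
grip_width: 0.0494
```

Run:
```python
from h import *
s=sense();print(s['time'],s['position'],s['tcp_rot'],s['wrist_force'],s['grip_width'])
p,d,cal=snap('wrist','wrist13')
from fitcup import fit
print(fit('wrist13',box=s['position'],pitch=-89,zmin=0.1))
P=cloud(d,cal)
m=(d>0)&(np.hypot(P[...,0]-.535,P[...,1]-.02)<.07)
tube=m&(P[...,2]>.12)&(P[...,2]<.17); fl=m&(P[...,2]>.0985)&(P[...,2]<.106)&(np.hypot(P[...,0]-.535,P[...,1]-.02)<.045)
top=m&(P[...,2]>.15)
print(tube.sum(),P[tube].mean(0),top.sum(),P[top].mean(0) if top.any() else 0,np.median(P[fl][:,2]),cv2.minEnclosingCircle((P[fl][:,:2]*1000).astype(np.float32)),fl.sum())
```

```text
16.6 [ 0.4590629  -0.06065923  0.21453244] [-3.14126591e+00  3.86905005e-04  7.10779043e-01] [ 0.78409349 -0.09764535 -0.68192212] 0.04944965455322246
(8554, array([ 0.45785848, -0.06183006,  0.22800617]), array([-14.63092227, -89.83237397]), np.float64(0.0005219556350575345))
484 [0.53843468 0.01843379 0.14819363] 266 [0.53917024 0.01951143 0.15344235] 0.1006393363111878 ((539.503173828125, 19.938392639160156), 37.93260955810547) 5814
```

View pics/wrist13.png

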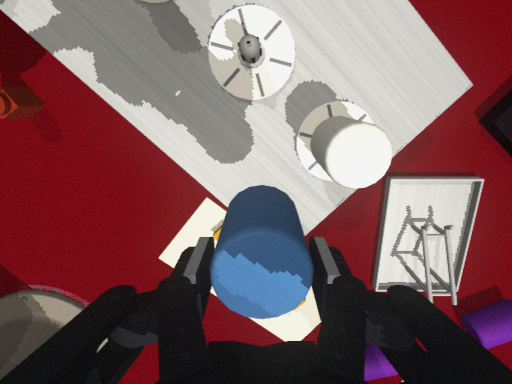

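Emit:
{"method": "play_rows", "body": {"deltas": [[0.2,8,-0.6,0,0],[0.2,14,-1,0,0],[0.2,16,-1.2,0,0],[0.2,18,-1.4,0,0],[0.2,18,-1.4,0,0],[0.2,16,-1.2,0,0],[0.2,13,-1,0,0],[0.2,8,-0.6,0,0],[0.2,4,-0.3,0,0],[0.2,0,0,0,0],[0.2,0,0,0,0],[0.2,0,0,0,0]], "newtons": 30}}

```text
time: 17.65
position: [0.5403, 0.0212, 0.2148]
tcp_rot: [-3.141, 0.0, 0.711]
wrist_force: [-0.2, -0.1, -0.6]
grip_width: 0.0495
```

Run:
```python
from h import *
s=sense();print(s['time'],s['position'],s['tcp_rot'],s['wrist_force'],s['grip_width'])
p,d,cal=snap('wrist','wrist14')
from fitcup import fit
print(fit('wrist14',box=s['position'],pitch=-89,zmin=0.1))
P=cloud(d,cal)
m=(d>0); fl=m&(P[...,2]>.0985)&(P[...,2]<.106)&(np.hypot(P[...,0]-.5395,P[...,1]-.02)<.045)
Q=P[fl]; print(fl.sum());
```

```text
17.65 [0.54029946 0.02124947 0.21480465] [-3.14144791e+00  2.44819114e-04  7.11160003e-01] [-0.20696023 -0.10918665 -0.59577635] 0.04948299166018752
(8755, array([0.53906601, 0.0201074 , 0.22826284]), array([  0.34688338, -89.8461807 ]), np.float64(0.0005178362717091484))
2783
```

View pics/wrist14.png

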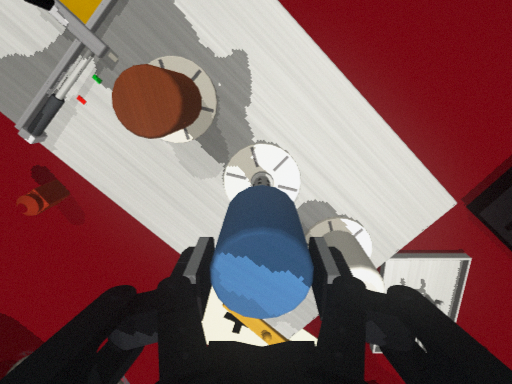

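Emit:
{"method": "play_rows", "body": {"deltas": [[0.2,0,0,8,0],[0.2,0,0,13,0],[0.2,0,0,13,0],[0.2,0,0,13,0],[0.2,0,0,13,0],[0.2,0,0,12,0],[0.2,0,0,8,0],[0.2,0,0,6,0],[0.2,0,0,3,0],[0.2,0,0,0,0],[0.2,0,0,0,0]], "newtons": 30}}

```text
time: 18.62
position: [0.5409, 0.0217, 0.1261]
tcp_rot: [3.141, -0.001, 0.712]
wrist_force: [-0.2, 0.3, -1.3]
grip_width: 0.0492
```

Emit:
{"method": "play_rows", "body": {"deltas": [[0.2,0,0,1,0],[0.2,0,0,1,0],[0.2,0,0,1,0],[0.2,0,0,0.5,0],[0.2,0,0,0,0],[0.2,0,0,0,0]], "newtons": 30}}

```text
time: 19.12
position: [0.5407, 0.0218, 0.1223]
tcp_rot: [-3.142, -0.0, 0.712]
wrist_force: [-0.7, -0.3, -1.3]
grip_width: 0.0495
```

Run:
```python
from h import *
s=sense();print(s['time'],s['position'],s['tcp_rot'],s['wrist_force'],s['grip_width'])
p,d,cal=snap('wrist','wrist15')
from fitcup import fit
print(fit('wrist15',box=s['position'],pitch=-89,zmin=0.1))
```

```text
19.1167 [0.54068045 0.02175761 0.12232008] [-3.14155108e+00 -1.20042045e-04  7.11846660e-01] [-0.67348697 -0.34741773 -1.28670955] 0.049483235919348924
(8446, array([0.53937345, 0.02062285, 0.13575829]), array([  3.16495566, -89.81310373]), np.float64(0.0005354797047801081))
```

View pics/wrist15.png

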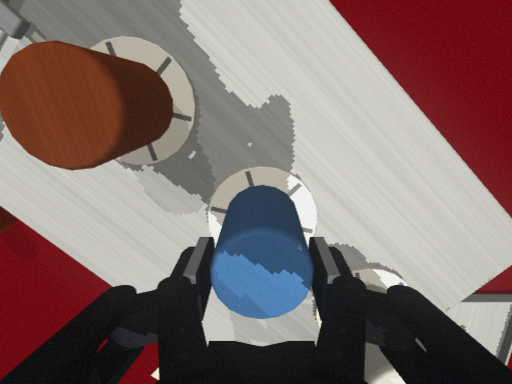

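Emit:
{"method": "play_rows", "body": {"deltas": [[0.2,0,0,1,0],[0.2,0,0,0.5,0],[0.2,0,0,0,0]]}}

```text
time: 19.42
position: [0.541, 0.0218, 0.1221]
tcp_rot: [3.141, -0.001, 0.712]
wrist_force: [-3.6, -0.4, 8.1]
grip_width: 0.0496
```

Emit:
{"method": "play_rows", "body": {"deltas": [[0.75,0,0,-0.5,0],[0.8,0,0,0,0],[0.8,0,0,0,0],[0.8,0,0,0,0],[0.8,0,0,0,0]]}}

```text
time: 19.83
position: [0.5406, 0.0217, 0.1211]
tcp_rot: [-3.141, 0.0, 0.712]
wrist_force: [0.3, 0.2, -0.9]
grip_width: 0.0683
```

Run:
```python
from h import *
s=sense();print(s['time'],s['position'],s['wrist_force'],s['grip_width'])
p,d,cal=snap('wrist','wrist16')
from fitcup import fit
print(fit('wrist16',box=s['position'],pitch=-89,zmin=0.1))
```

```text
19.8333 [0.54064232 0.02174013 0.12112713] [ 0.2936911   0.16420417 -0.90111559] 0.06828372799438959
(8237, array([0.53984901, 0.02055769, 0.13562275]), array([ 62.57003746, -89.92522548]), np.float64(0.000544429091784357))
```

View pics/wrist16.png

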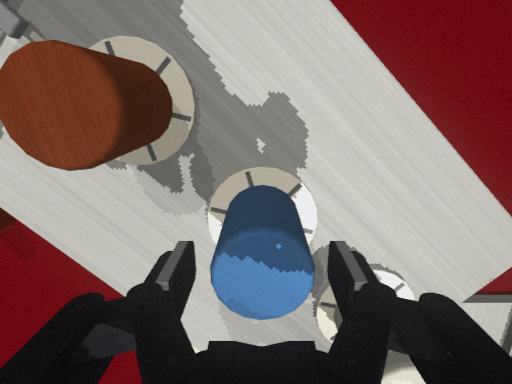

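Emit:
{"method": "play_rows", "body": {"deltas": [[0.8,0,0,-6,0],[0.8,0,0,-12,0],[0.8,0,0,-16,0],[0.8,0,0,-20,0],[0.8,0,0,-20,0],[0.8,0,0,-20,0],[0.8,0,0,-16,-0.1],[0.8,0,0,-8,-0.11],[0.8,0,0,0,-0.12],[0.8,0,0,0,-0.12],[0.8,0,0,0,-0.12],[0.8,0,0,0,-0.12]]}}

```text
time: 20.88
position: [0.5407, 0.0217, 0.2398]
tcp_rot: [3.141, -0.0, 1.408]
wrist_force: [0.7, -0.1, -0.9]
grip_width: 0.068
```

Emit:
{"method": "play_rows", "body": {"deltas": [[0.5,6,0,0,-0.114],[0.5,15,0,0,0],[0.5,24,0,0,0],[0.5,28,0,0,0],[0.5,28,0,0,0],[0.5,28,0,0,0],[0.5,24,0,0,0],[0.5,14,1,0,0],[0.5,6,1,0,0],[0.5,0,0,0,0],[0.5,0,0,0,0],[0.5,0,0,0,0]]}}

```text
time: 21.88
position: [0.553, 0.193, 0.2393]
tcp_rot: [-3.141, 0.0, 1.515]
wrist_force: [0.1, -0.2, -1.0]
grip_width: 0.0428
```

Run:
```python
from h import *
s=sense();print(s['time'],s['position'],s['tcp_rot'],s['wrist_force'],s['grip_width'])
p,d,cal=snap('wrist','wrist17')
for l in ['shutter_tab','shutter']:
    for b in boxes_of('wrist',l)[:2]:
        q=w(cal,b['at']); print(l,round(b['confidence'],2),q.round(3),px(cal,q).round())
P=cloud(d,cal)
m=(d>0)&(p.max(-1)<70)&(P[...,2]>.112)&(P[...,2]<.145)&(abs(P[...,0]-.56)<.06)&(abs(P[...,1]-.263)<.04)
Q=P[m]; print(m.sum(),np.percentile(Q,[1,50,99],axis=0)); t=Q[Q[:,2]>.13]; print(len(t),t.mean(0),cv2.minAreaRect((t[:,:2]*1000).astype(np.float32)))
top,_,c2=snap('top','top17'); side,_,c3=snap('side','side17')
a=cv2.resize(side[110:320,110:300,::-1],None,fx=3,fy=2.8,interpolation=cv2.INTER_CUBIC);cv2.imwrite('pics/s17c.png',a)
```

```text
21.8833 [0.55297753 0.19297941 0.23933249] [-3.14149106e+00  4.50710496e-04  1.51455822e+00] [ 0.10938445 -0.1856152  -0.99028835] 0.042787991094020594
shutter_tab 0.62 [0.566 0.269 0.098] [269.  98.]
shutter 0.64 [0.563 0.267 0.101] [267. 101.]
435 [[0.53854007 0.24686719 0.13272191]
 [0.54368999 0.26846722 0.13446462]
 [0.54870185 0.28473279 0.13606677]]
435 [0.54361209 0.26802469 0.13445825] ((543.263916015625, 265.7450256347656), (38.13182830810547, 9.008905410766602), 85.98310089111328)
```

View pics/wrist17.png

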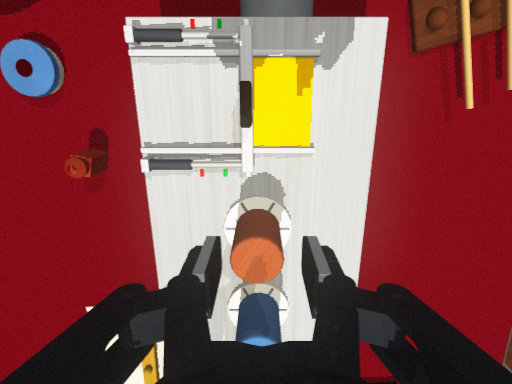

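View pics/s17c.png

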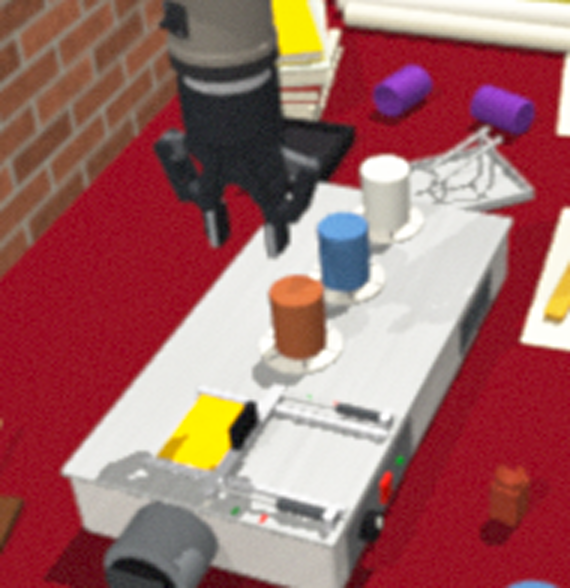

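Emit:
{"method": "play_rows", "body": {"deltas": [[0.5,8,-1.5,0,0],[0.5,14,-3,0,0],[0.5,18,-3,0,0],[0.5,16,-3,6,0],[0.5,11,-2,12,0],[0.5,6,-1,16,0],[0.5,0,0,18,0],[0.5,0,0,16,0],[0.5,0,0,10,0],[0.5,0,0,6,0],[0.5,0,0,0,0],[0.5,0,0,0,0]]}}

```text
time: 23.13
position: [0.5436, 0.2681, 0.1555]
tcp_rot: [3.141, -0.0, 1.516]
wrist_force: [0.5, -0.2, 0.2]
grip_width: 0.0426
```

Run:
```python
from h import *
s=sense();print(s['time'],s['position'],s['tcp_rot'],s['wrist_force'],s['grip_width'])
p,d,cal=snap('wrist','wrist18')
P=cloud(d,cal)
m=(d>0)&(p.max(-1)<70)&(P[...,2]>.112)&(P[...,2]<.14)&(abs(P[...,0]-.545)<.013)&(abs(P[...,1]-.263)<.04)
Q=P[m]; t=Q[Q[:,2]>.13]; print(len(t),t.mean(0),cv2.minAreaRect((t[:,:2]*1000).astype(np.float32)))
```

```text
23.1333 [0.54356098 0.26812695 0.15551984] [ 3.14131390e+00 -2.37947935e-04  1.51578354e+00] [ 0.49531626 -0.20925648  0.22315588] 0.0426036023905854
304 [0.54336725 0.26678093 0.1341044 ] ((543.260986328125, 266.27850341796875), (38.44902038574219, 8.52837085723877), 86.43667602539062)
```

View pics/wrist18.png

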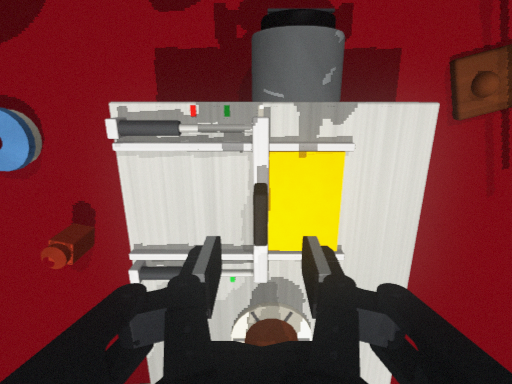

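Emit:
{"method": "play_rows", "body": {"deltas": [[0.5,0,0,8,0],[0.5,0,0,12,0],[0.5,0,0,12,0],[0.5,0,0,6,0],[0.5,0,0,3,0],[0.5,0,0,0,0],[0.5,0,0,0,0],[0.2,0,0,0,0],[0,0,0,0,0],[0,0,0,0,0],[0,0,0,0,0],[0,0,0,0,0]], "newtons": 60}}

```text
time: 24.18
position: [0.5435, 0.268, 0.1145]
tcp_rot: [3.141, -0.0, 1.516]
wrist_force: [-0.6, 0.1, 0.4]
grip_width: 0.0001
```

Run:
```python
from h import *
s=sense();print(s['time'],s['position'],s['tcp_rot'],s['wrist_force'],s['grip_width'])
p,d,cal=snap('wrist','wrist19')
```

```text
24.1833 [0.54346963 0.26796754 0.11451859] [ 3.14125708e+00 -2.10464444e-04  1.51583942e+00] [-0.56974296  0.05974804  0.43134377] 0.0001053813195416917
```

View pics/wrist19.png

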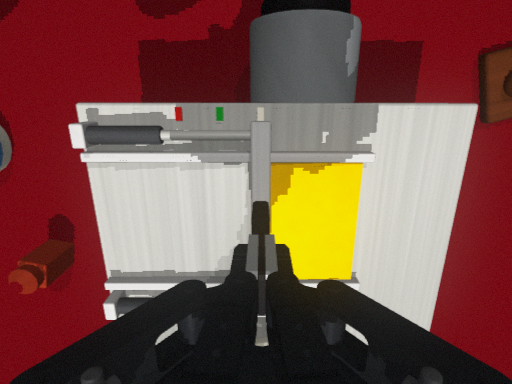

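Run:
```python
from h import *
z=np.load('pics/wrist19.npz'); cal=dict(K=z['K'],world_to_cam=z['T']); p=z['p'];d=z['d'];P=cloud(d,cal)
for q in ([.5435,.268,.1145],[.5435,.268,.1335],[.5433,.2665,.1345],[.5433,.2465,.1345],[.5433,.2865,.1345],[.5433,.2865,.1085]): print(q,px(cal,np.array(q)).round())
for v in range(190,350,8): print(v,P[v,261].round(4),p[v,261])
a=cv2.resize(p[170:370,180:345,::-1],None,fx=3.5,fy=3,interpolation=cv2.INTER_CUBIC);cv2.imwrite('pics/w19c.png',a)
```

```text
[0.5435, 0.268, 0.1145] [260. 230.]
[0.5435, 0.268, 0.1335] [260. 245.]
[0.5433, 0.2665, 0.1345] [260. 248.]
[0.5433, 0.2465, 0.1345] [262. 279.]
[0.5433, 0.2865, 0.1345] [258. 215.]
[0.5433, 0.2865, 0.1085] [258. 199.]
190 [0.5453 0.2919 0.1077] [162 157 154]
198 [0.545  0.2869 0.1083] [161 159 155]
206 [0.5449 0.2852 0.118 ] [46 40 26]
214 [0.5449 0.2853 0.1305] [49 42 31]
222 [0.5447 0.282  0.1339] [48 43 33]
230 [0.5445 0.2774 0.1343] [46 42 32]
238 [0.5446 0.2796 0.1483] [44 40 27]
246 [0.5446 0.2797 0.1567] [41 34 25]
254 [0.5446 0.2791 0.1631] [42 38 31]
262 [0.5447 0.2798 0.171 ] [36 31 28]
270 [0.5446 0.2793 0.1763] [34 33 24]
278 [0.5444 0.2758 0.1767] [57 53 51]
286 [0.5442 0.2719 0.1767] [44 41 43]
294 [0.544  0.2683 0.1771] [48 43 45]
302 [0.5438 0.2648 0.1778] [46 44 44]
310 [0.5436 0.2605 0.1774] [44 37 39]
318 [0.5392 0.1848 0.0947] [106 107 104]
326 [0.5388 0.1776 0.0951] [124 123 118]
334 [0.5384 0.1701 0.0952] [111 108 106]
342 [0.5382 0.1664 0.0994] [125 123 110]
```

View pics/w19c.png

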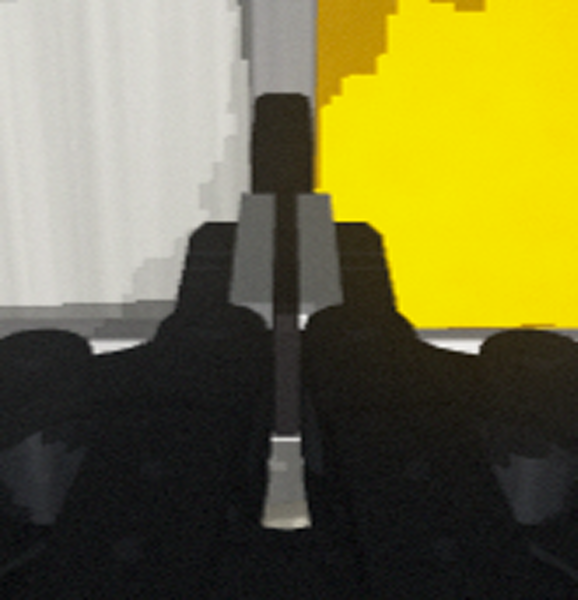

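Run:
```python
from h import *
from scipy.spatial.transform import Rotation as R
z=np.load('pics/wrist19.npz'); cal=dict(K=z['K'],world_to_cam=z['T']); p=z['p'];d=z['d'];P=cloud(d,cal)
print(px(cal,np.array([.544,.279,.1145])))
for v in range(226,262,3): print(v,[(P[v,u].round(4).tolist(),p[v,u].tolist()) for u in (248,253,261,268,274)])
# tip geometry from wrist16 (open .068) in tool frame
z=np.load('pics/wrist16.npz'); cal=dict(K=z['K'],world_to_cam=z['T']); P=cloud(z['d'],cal)
Rt=R.from_euler('xyz',[-3.141,0,.712]).as_matrix(); Q=(P-np.array([.5406,.0217,.1211]))@Rt
for v,u in((241,185),(245,180),(250,190),(260,175),(280,165),(242,335),(250,345)): print(v,u,Q[v,u].round(4))
```

```text
[260.11231564 213.63742028]
226 [([0.5346, 0.262, 0.094], [179, 179, 170]), ([0.5402, 0.2795, 0.1331], [44, 42, 34]), ([0.5446, 0.2798, 0.1343], [50, 44, 32]), ([0.5484, 0.2796, 0.1343], [47, 41, 27]), ([0.5524, 0.2637, 0.1], [246, 232, 0])]
229 [([0.5344, 0.2598, 0.0942], [179, 177, 169]), ([0.5402, 0.2786, 0.1351], [40, 39, 28]), ([0.5445, 0.2783, 0.1349], [45, 41, 28]), ([0.5483, 0.2778, 0.1342], [47, 37, 23]), ([0.5523, 0.2611, 0.0991], [246, 231, 0])]
232 [([0.5343, 0.2577, 0.0945], [181, 180, 172]), ([0.54, 0.2761, 0.1335], [50, 44, 36]), ([0.5444, 0.2761, 0.134], [46, 40, 27]), ([0.5482, 0.276, 0.1343], [49, 41, 25]), ([0.5522, 0.2592, 0.0998], [246, 231, 0])]
235 [([0.5341, 0.2549, 0.0936], [161, 161, 153]), ([0.5405, 0.2793, 0.1437], [101, 98, 95]), ([0.5446, 0.28, 0.1457], [46, 42, 31]), ([0.5482, 0.2799, 0.1458], [99, 99, 92]), ([0.5512, 0.2795, 0.1454], [181, 163, 68])]
238 [([0.534, 0.2533, 0.0949], [140, 144, 135]), ([0.5406, 0.2795, 0.1475], [94, 95, 92]), ([0.5446, 0.2796, 0.1483], [44, 40, 27]), ([0.5481, 0.2794, 0.1482], [99, 98, 90]), ([0.5511, 0.2792, 0.1481], [16
[... 1057 characters left out ...]
 0.2793, 0.163], [100, 99, 90])]
256 [([0.5389, 0.2803, 0.1664], [97, 98, 92]), ([0.5411, 0.2798, 0.1657], [95, 94, 92]), ([0.5446, 0.2797, 0.1659], [40, 35, 26]), ([0.5477, 0.2796, 0.1659], [95, 96, 89]), ([0.5504, 0.2788, 0.1649], [96, 94, 86])]
259 [([0.5389, 0.2796, 0.1676], [95, 96, 93]), ([0.5411, 0.2795, 0.1676], [95, 98, 92]), ([0.5446, 0.2796, 0.1682], [39, 34, 24]), ([0.5477, 0.2796, 0.1685], [102, 99, 92]), ([0.5503, 0.2792, 0.168], [98, 96, 89])]
241 185 [ 0.012  -0.0374 -0.0368]
245 180 [ 0.0122 -0.0387 -0.0413]
250 190 [ 0.0095 -0.0341 -0.0413]
260 175 [ 0.0122 -0.0373 -0.0547]
280 165 [ 0.0121 -0.0372 -0.0693]
242 335 [ 0.0117  0.0358 -0.0374]
250 345 [ 0.0121  0.0383 -0.0461]
```

Emit:
{"method": "play_rows", "body": {"deltas": [[0.45,0,0,0,0],[0.45,0,0,0,0],[0.45,0,0,0,0],[0.45,0,0,0,0],[0.45,-1,0,6,0],[0.45,0,1,8,0],[0.45,0,0,8,0],[0.45,0,0,4,0],[0.45,0,0,0,0],[0.45,0,0,0,0]]}}

```text
time: 25.07
position: [0.5441, 0.2668, 0.0877]
tcp_rot: [-3.141, 0.0, 1.516]
wrist_force: [0.3, 0.1, -0.3]
grip_width: 0.0383
```

Run:
```python
from h import *
s=sense();print(s['time'],s['position'],s['tcp_rot'],s['wrist_force'],s['grip_width'])
p,d,cal=snap('wrist','wrist20');P=cloud(d,cal)
for u in (235,238,240,280,284,288):
    c=P[200:260,u]; k=np.where((c[:,2]<.17)&(abs(c[:,1]-.279)<.004))[0]
    print(u,k[:1]+200,c[k[0]] if len(k) else None)
```

```text
25.0667 [0.544093   0.26682057 0.08770875] [-3.14063311e+00  2.67548591e-04  1.51577781e+00] [ 0.27338275  0.11199927 -0.29043638] 0.03833442632821635
235 [211] [0.53031932 0.28295934 0.09427059]
238 [212] [0.5320767  0.28247759 0.09487176]
240 [212] [0.53328827 0.28262203 0.09539792]
280 [214] [0.55612368 0.2820761  0.10019348]
284 [213] [0.55837123 0.28267017 0.1004714 ]
288 [212] [0.56069116 0.28277973 0.09956255]
```

View pics/wrist20.png

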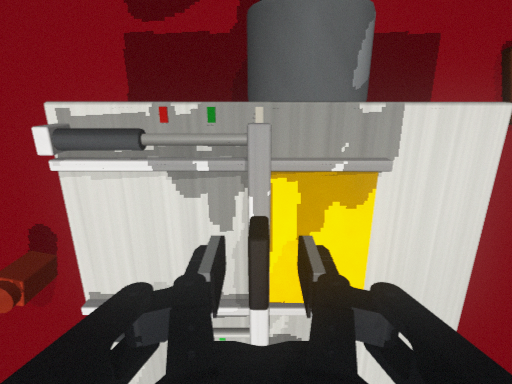

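Emit:
{"method": "play_rows", "body": {"deltas": [[0.45,0,0,2,0],[0.45,0,0,2,0],[0.45,0,0,0,0],[0.3,0,0,0,0],[0.1,0,0,0,0],[0,0,0,0,0],[0,0,0,0,0],[0,0,0,0,0],[0,0,0,0,0]], "newtons": 60}}

```text
time: 25.87
position: [0.5427, 0.267, 0.0846]
tcp_rot: [-3.139, 0.0, 1.516]
wrist_force: [-6.0, -1.1, 4.2]
grip_width: 0.0089
```

Run:
```python
from h import *
s=sense();print(s['time'],s['position'],s['tcp_rot'],s['wrist_force'],s['grip_width'])
p,d,cal=snap('wrist','wrist21');P=cloud(d,cal)
```

```text
25.8667 [0.54273867 0.26695563 0.08458052] [-3.13867584e+00  3.29808916e-04  1.51593767e+00] [-6.03463905 -1.06908578  4.17439084] 0.008942610374219324
```

View pics/wrist21.png

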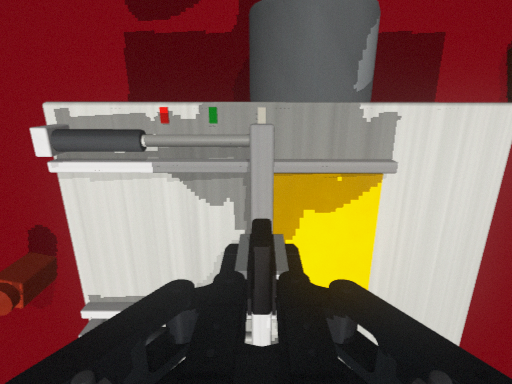

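Emit:
{"method": "play_rows", "body": {"deltas": [[0,0,-2,0,0],[0,0,-3,0,0],[0,0,-4,0,0],[0,0,-4,0,0],[0,0,-3,0,0],[0,0,-2,0,0],[0,0,0,0,0],[0,0,0,0,0]], "newtons": 70}}

```text
time: 26.58
position: [0.5282, 0.2679, 0.0847]
tcp_rot: [3.137, -0.001, 1.516]
wrist_force: [6.9, -1.4, -2.9]
grip_width: 0.0086
```

```bash
cat > bar.py <<'E'
from h import *
import sys
f=sys.argv[1]
s=sense();print(s['time'],s['position'],s['tcp_rot'],s['wrist_force'],s['grip_width'])
p,d,cal=snap('wrist',f);P=cloud(d,cal)
ex=np.array([.9985,-.0547]);ey=np.array([.0547,.9985])
U=(P[...,:2]-np.array([.5433,.2665]))@ex; V=(P[...,:2]-np.array([.5433,.2665]))@ey
m=(d>0)&(abs(P[...,2]-.1085)<.004)&(V>.025)&(V<.05)&(abs(U)<.06)
print('bar U',m.sum(),np.median(U[m]),np.percentile(U[m],[2,98]))
i=p.astype(int)
g=(i[...,1]>i[...,0]+40)&(i[...,1]>i[...,2]+30)&(V>.05)&(V<.1)&(abs(U)<.07); r=(i[...,0]>i[...,1]+100)&(V>.05)&(V<.1)&(abs(U)<.07)&(P[...,2]>.085)
print('green U',g.sum(),U[g].mean(),V[g].mean(),'red',r.sum(),U[r].mean(),V[r].mean())
E
python3 bar.py wrist22
```

```text
26.5833 [0.52817157 0.26785083 0.08467049] [ 3.13746406e+00 -9.37357433e-04  1.51551200e+00] [ 6.89832141 -1.4141446  -2.92026355] 0.008577727486050266
bar U 1282 -0.014232694983544314 [-0.04149178  0.03475977]
green U 139 -0.02468289649201006 0.07040944637061594 red 308 -0.0296445315081634 0.07588199883907437
```

View pics/wrist22.png

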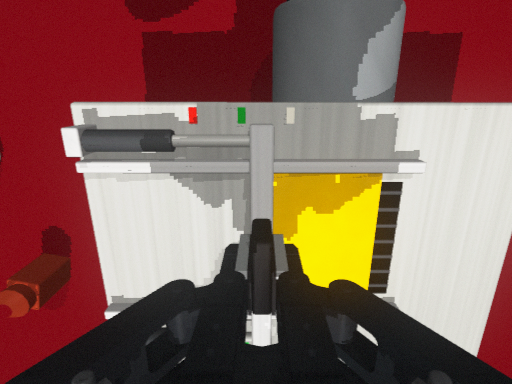

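Emit:
{"method": "play_rows", "body": {"deltas": [[0,0,-2,0,0],[0,0,-3,0,0],[0,0,-3,0,0],[0,0,-2,0,0],[0,0,-1,0,0],[0,0,0,0,0],[0,0,0,0,0],[0,0,0,0,0]]}}

```text
time: 27.3
position: [0.518, 0.2684, 0.0847]
tcp_rot: [3.136, -0.001, 1.515]
wrist_force: [10.0, -1.4, -4.4]
grip_width: 0.0087
```

```bash
python3 bar.py wrist23
```

```text
27.3 [0.51798194 0.26843302 0.08465312] [ 3.13614909e+00 -1.18774020e-03  1.51538137e+00] [ 9.99926311 -1.42140168 -4.39852441] 0.008741489594217168
bar U 1263 -0.024446530407694938 [-0.03913436  0.03772501]
green U 134 -0.02460916792892949 0.07034953990018747 red 313 -0.034913203681453446 0.07605074115601143
```

View pics/wrist23.png

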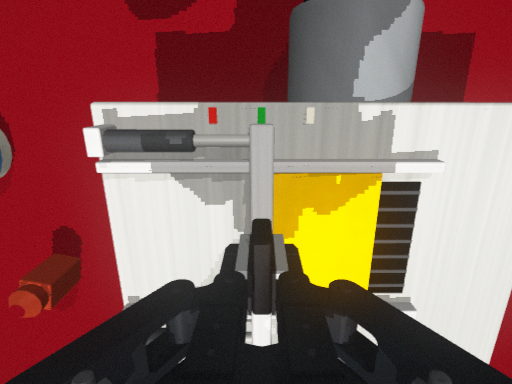

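Emit:
{"method": "play_rows", "body": {"deltas": [[0,0,0,0,0],[0,0,0,0,0],[0,0,0,0,0],[0,0,0,0,0],[0,0,0,0,0],[0,0,0,0,0],[0,0,0,0,0],[0,0,0,0,0],[0,0,0,0,0],[0,0,0,0,0],[0,0,0,0,0],[0,0,0,0,0]]}}

```text
time: 28.35
position: [0.518, 0.2684, 0.0846]
tcp_rot: [3.136, -0.001, 1.515]
wrist_force: [9.2, -0.4, -4.2]
grip_width: 0.0089
```

```bash
python3 bar.py wrist24
python3 - <<'E'
from h import *
p,d,c=snap('side','side24')
for l in ['cup_mid','cup_b','inkstone','paperweight','seal','paste_dish']:
    for b in boxes_of('side',l)[:4]: print(l,round(b['confidence'],2),w(c,b['at']).round(3))
t,dt,ct=snap('top','top24')
P=cloud(dt,ct);i=t.astype(int);m=(i[...,2]>i[...,0]+40)&(P[...,2]>.15)&(abs(P[...,1]-.02)<.06)&(abs(P[...,0]-.54)<.06);print('cup top',m.sum(),np.median(P[m],0) if m.any() else 0)
a=cv2.resize(p[110:340,110:340,::-1],None,fx=2.6,fy=2.6,interpolation=cv2.INTER_CUBIC);cv2.imwrite('pics/s24c.png',a)
E
```

```text
28.35 [0.51802537 0.26843532 0.08464678] [ 3.13612298e+00 -1.20144800e-03  1.51537156e+00] [ 9.15180606 -0.39531763 -4.16181462] 0.008929367337192648
bar U 1250 -0.0244192322841418 [-0.03462041  0.0357797 ]
green U 136 -0.02464054135127139 0.0705510655750593 red 309 -0.03518158462285998 0.07598203759636685
cup_mid 0.92 [0.53  0.036 0.152]
cup_mid 0.76 [ 0.327 -0.373  0.034]
cup_mid 0.68 [ 0.485 -0.464  0.028]
cup_b 0.77 [ 0.524 -0.069  0.15 ]
cup_b 0.71 [0.524 0.139 0.146]
inkstone 0.57 [ 0.681 -0.294  0.016]
inkstone 0.21 [0.518 0.039 0.098]
paperweight 0.62 [ 0.338 -0.155  0.013]
seal 0.71 [0.323 0.212 0.033]
seal 0.31 [ 0.677 -0.292  0.016]
paste_dish 0.94 [0.28  0.335 0.021]
cup top 122 [0.53390452 0.01765321 0.17293462]
```

View pics/s24c.png

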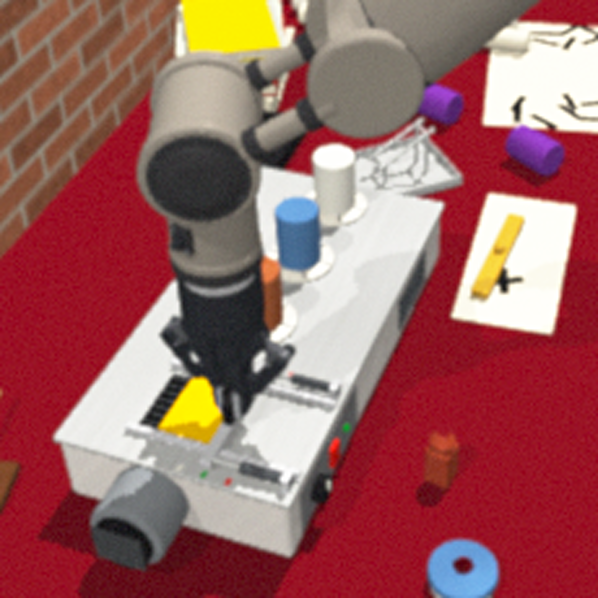

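The blue cup is upright on its peg. The shutter bar stands at green, held steady against about 9–10 N, and the other things look undisturbed, so I'm handing in.

```bash
python3 -c "
from bench import finish_job
print(finish_job())"
```

```text
the job is handed in; nothing more can be done
None
```

The job is handed in: the blue cup is mouth down on the middle peg and let go, and the fingers are holding the shutter half open by its black tab. `finish_job` gave no verdict.

**How the cup was turned:** The moves turn the tool only about its own z axis, so the arm could not tilt the cup. I gripped it across its sides and pushed its rim against the drainer's upturned wire ends, which turned it to about 64–68° mouth-down. I then set the lip on free desk and let go, so it tipped upright onto its mouth. I regripped it centred, lowered it over the peg until it touched the flange (8 N), and released it.

**Last checks:**

| Check | Result |
|---|---|
| Cup axis vs peg axis, just after release | under 1 mm apart |
| Cup centre above the flange, just after release | 35 mm |
| Cup upright, just after release | within about 0.1° |
| Shutter bar, before hand-in | 24.4 mm drawn; green mark at 24.6 mm |
| Spring force on the tool, before hand-in | 9–10 N |
| Shutter movement over a 1 s hold | none seen |
| Other things | no visible change in the side view; the brown cup was partly hidden by the gripper |

**What failed or disagreed:**
- **First tab grasp:** it closed on nothing. The fingertips are really about 31 mm farther back than the reported tool point, so I went lower and it held. The same offset explains why the pads slipped off the cup's axis during the turning.
- **Top camera:** in the last picture it put the cup's top about 6 mm from the wrist camera's position. Its other readings were off by a few mm in the same direction, and the limit is 16 mm.
- **Side-view detection:** the ink stone read about 4 cm off its first side-view position, at low confidence (0.57) with the arm partly covering it. I never went near it.

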